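# Drive the push nut home on a soldering turntable

## Robot

A 6-joint arm with a two-finger parallel gripper is mounted at the origin on the work surface. World frame = base frame: x ahead of the robot, y to its left, z up, the work surface at z = 0. Lengths are in m, angles in rad, forces in N, time in s.
With the tool pointing down it reaches from about 0.425 to 0.95 m from the base axis. Payload 3.5 kg.
Tool frame: the origin (TCP) lies midway between the tips of the shut fingers; the grasp point (between the pads) lies 19 mm behind it; x points along the fingers, y is the direction in which the jaws open and shut, and the axes are right-handed (so a half turn about x gives the same grasp; the last joint's range is limited). The gripper opens to 85 mm and grips with 20 to 120 N. Pads are 22 mm wide; open, the fingers measure 114 mm over their backs; the gripper's body (76 mm by 85 mm) begins 54 mm behind the grasp point. The pads swing forward as they close: fully open they stand 13 mm farther back than shut.
Start: joints at [0.976, 0.286, 1.577, -0, 1.279, -0.15], TCP at [0.29, 0.609, 0.231] pointing down, gripper open.
Joint ranges: [-2.77, 2.77], [-0.9, 2.22], [0.21, 2.48], [-1.53, 4.67], [0.24, 2.81], [-2.84, 2.84]. Speed limits (rad/s): [2.79, 2.79, 3.14, 3.14, 3.14, 3.14].

## Interface

Orientations are given as a unit quaternion [x, y, z, w].
In Python, from plant import sensors, optics, ctrl gives the robot as it stands.
- The arm moves only by the tool arm_command, never from a script. Its argument "increments" is a list that holds one entry, the list of rows, each a list of 4 numbers: the shift along the tool's x, y, z in cm, then the turn about the tool's x in rad. A call has 1 to 20 rows; each row shifts and turns the commanded pose from where the row before left it, along the tool's axes as they then stand; what a row does not reach is not made up. A row lasts 1/8 s, in which the tool goes at most 62.5 mm and 10.7 degrees, less where a joint would pass 70% of its speed; a pose out of reach is approached as far as the arm can. A call with a gripper value outside its range is refused whole. "grip" is the finger opening in cm, from 0 to 8.54, set as the call begins (left out, the last holds). The fingers move at their own pace and stop on an object; "grip_force" is the grip in N (left out, the last holds). Time passes only in rows, so rows that do not move let the fingers close. It gives the time, the measured TCP pose, the force and the opening at its end, in the units of the state.
- sensors.get_state(): the state, without advancing time (a new reading comes with each control period).
- optics.read_camera(name): name is "scene" or "side" or "wrist"; returns the picture (400x640x3 uint8, blue, green, red); there is no depth.
- optics.camera_model(name): a dict with "camera_matrix" (3x3 intrinsics, pixels), "world_from_camera" (4x4, takes a point from camera to world coordinates); the wrist camera has in their place "mount" (4x4, takes a point from camera to tool coordinates, whose origin is the TCP and whose axes are the tool frame's). Camera axes: x right, y up, looking along -z (the intrinsics and any distortion apply to the point x, -y, -z); pixel columns grow to the right and rows downward; lengths in m; the calibration is good to about 2 mm. A picture is of the moment at which its call begins: read the wrist's pose just before it. camera_model takes no time and is no camera call.
- ctrl.sign_off(): hands the job in, once; it reports no verdict.
Trained networks look in the newest picture that a camera, given by its name, has taken for a name from the list of things; names that differ only in an ending like _2 or _b are one class to them, and where a whole thing is asked for, a point or a joint stands for the part that bears it (a point fixed in the world has none). Each returns a list of dicts, best first, with "conf" (0 to 1); they miss things now and then, are a little off and sometimes report something else, mostly with a low value. They report only what shows in the picture. A call takes as long as a camera call. They do not tell look-alikes from the thing itself.
- optics.boxes_of(camera, query): "at" ([row, column] in pixels, amid what is visible of it).
- optics.place_of(camera, query): "at" ([row, column] in pixels: a listed point, or the origin of a listed thing).
The state is a dict: "time": time; "qpos": joint angles; "dq": joint speeds; "joint_efforts": joint torques, N m; "eef_pos": TCP position; "tcp_rot": TCP orientation; "contact_force": force on the tool from outside, world axes, zero at the start; "wrist_torque": the same for the moment, N m; "opening": opening from 0.0 (shut) to 1.0 (fully open).
Only numpy, scipy, OpenCV 4.12 (cv2) and the standard library are available. Lean on these libraries where they do the work, as an engineer would, in place of code of your own. Each camera call takes 0.05 s, during which the arm holds its last target.

## Task

The soldering turntable is fixed upside down and a toothed push nut has been started on the axle that sticks up from its foot. Take the wide wooden driver tube, stand it over the axle on the nut and press straight down until the nut is fully home against the foot. Then stand the tube back on the bench, clear of the turntable, and leave the narrow tube alone.

Things in the scene. Friction and masses are not known exactly. Their poses are not given: they have to be found in the camera images.
- driver_mid (a point): Driver: plain wooden tube standing on end on the bench, 40 mm outside diameter, 24 mm bore right through, 70 mm high, 65 g, loose. Point: its centre, 35 mm above its lower end; z along the tube. Its bore passes loosely over the axle and its end presses on the nut; it may be pushed down while held by its side.
- axle_foot (a point): Point on the axle at the seat the nut must reach; z up. Axle: plain 12 mm steel shaft, round end 36 mm above this point. Seat: fixed boss 44 mm across, 66 mm above the bench. Blue foot: flat arms 10 mm below the seat; three legs 22 mm thick, 83 mm from the axis (one on +x, others at 120 degrees), tops 44 mm above the seat. Wheel below: 194 mm across, 16 mm high, fixed.
- push_nut (a joint): How far the push nut (steel disc 36 mm across, 5 mm thick, ring of small teeth round the axle) has gone down the axle, in m: at 0 its underside is 16 mm above the seat, at 0.016 it is home on the seat. It starts between 0 and 0.004. It takes about 12 N to push down and stays where it is left.
- narrow_tube_mid (a point): A thinner wooden tube, 26 mm outside, 9 mm bore (too tight for the axle), 70 mm high, loose on the bench, not to be used. Point: its centre, 35 mm above the bench.
There are look-alikes about, which are no part of the job. What is shaped like the part that bears axle_foot but green or turquoise is not meant. Leave any green look-alike of the part that bears driver_mid alone.

How it is judged:
On the way, in this order (a step that is already met when the one before it is completed fails the run):
1. the driver tube stands over the axle on the nut, which is not yet home (horizontal distance between driver_mid and axle_foot below 0.01 m and z of driver_mid in the frame of axle_foot below 0.064 m and value of joint push_nut below 0.011 m).
2. the nut is pressed home with the driver tube over it (horizontal distance between driver_mid and axle_foot below 0.012 m and z of driver_mid in the frame of axle_foot below 0.047 m and value of joint push_nut above 0.0135 m).
At the end, for the whole second after the job is handed in: The nut is home (within 2.5 mm of the seat) and the driver tube stands upright on the bench (within 10 degrees, its centre lower than 43 mm), at least 115 mm from the axle so that it is clear of the turntable (value of joint push_nut above 0.0135 m and angle between driver_mid's own z axis and vertical below 0.175 rad and height (world z) of driver_mid below 0.043 m and horizontal distance between driver_mid and axle_foot above 0.115 m); the robot touches nothing.
It fails at once if the narrow tube is moved more than 30 mm (distance of narrow_tube_mid from where it was at the start of the episode above 0.03 m).
It also fails if it takes over 50 s, if anything falls off the work surface, if the arm or the gripper's body presses on something with over 40 N, if the wrist force passes 120 N, or if a joint passes its speed limit or range.

## Working session

There is one attempt and no reset: what is moved stays moved. The work goes in short steps, Python scripts to look and compute and a tool call to move; the robot and the scene stay as the last step left them, time stands still between calls to the robot, and variables do not carry over. Pictures are saved under pics/ and viewed, and the job is handed in when it is done.

Besides the shell and the picture viewer there is one more tool, called after ">>>" as name(argument=value, ...), one argument or row to a line, values as JSON. arm_command: Moves the arm, as the interface text tells. Its arguments: {"type":"object","properties":{"increments":{"type":"array","items":{"type":"array","items":{"type":"array","items":{"type":"number"}}}},"grip":{"type":"number"},"grip_force":{"type":"number"}},"required":["increments"]}

```bash
ls; mkdir -p pics; cat > h.py <<'E'
import numpy as np, cv2
from plant import sensors, optics, ctrl
from scipy.spatial.transform import Rotation as R
def snap(cam,name):
    s=sensors.get_state(); im=np.array(optics.read_camera(cam)); cv2.imwrite(f'pics/{name}.png',im); return s,im
def model(cam,s=None):
    m=optics.camera_model(cam); K=np.array(m['camera_matrix'])
    if 'mount' in m:
        T=np.eye(4);T[:3,:3]=R.from_quat(s['tcp_rot']).as_matrix();T[:3,3]=s['eef_pos']
        return K,T@np.array(m['mount']),m
    return K,np.array(m['world_from_camera']),m
def ray(cam,rc,s=None):
    K,T,m=model(cam,s)
    d=np.linalg.inv(K)@[rc[1],rc[0],1]; d=np.array([d[0],-d[1],-d[2]])
    return T[:3,3],T[:3,:3]@d
def onz(cam,rc,z,s=None):
    o,d=ray(cam,rc,s); return o+d*(z-o[2])/d[2]
def proj(cam,p,s=None):
    K,T,m=model(cam,s); c=np.linalg.inv(T)@np.append(p,1); v=K@[c[0],-c[1],-c[2]]; return v[1]/v[2],v[0]/v[2]
def tri(r):
    A=0;b=0
    for o,d in r:
        d=d/np.linalg.norm(d);P=np.eye(3)-np.outer(d,d);A=A+P;b=b+P@o
    return np.linalg.solve(A,b)
E
python3 - <<'E'
from h import *
print(sensors.get_state())
for c in ['scene','side','wrist']:
    snap(c,c+'0'); m=optics.camera_model(c); print(c,m)
    for q in ['driver_mid','axle_foot','push_nut','narrow_tube_mid']:
        print(q,[(np.round(d['at']).tolist(),round(d['conf'],2)) for d in optics.place_of(c,q)])
E
```

```text
pics
{'time': 0.0, 'qpos': array([ 9.75974515e-01,  2.87189577e-01,  1.57819540e+00,  2.60696080e-05,
        1.27860362e+00, -1.49997320e-01]), 'dq': array([ 2.06119338e-04,  1.11426910e-03, -1.23229250e-04,  6.92778947e-05,
        3.81075680e-04,  4.18148807e-04]), 'joint_efforts': array([ 3.68556484e-04, -4.05988812e+01, -2.92620510e+01, -2.88636886e-05,
        5.82474255e-03,  2.80712136e-06]), 'eef_pos': array([0.29004121, 0.60877233, 0.22992128]), 'tcp_rot': array([ 0.15519247,  0.69000482, -0.15676411,  0.68937193]), 'contact_force': array([ 0.74145229, -0.4004928 , -0.07745542]), 'wrist_torque': array([-0.01684351,  0.01987253,  0.00321262]), 'opening': 0.9987338201702378}
scene {'camera_matrix': array([[460.12759717,   0.        , 324.08510417],
       [  0.        , 460.12759717, 195.73560978],
       [  0.        ,   0.        ,   1.        ]]), 'world_from_camera': array([[ 0.15713639, -0.78208559,  0.60303423,  1.11886831],
       [ 0.98743946,  0.13460997, -0.08272523, -0.02953916],
       [-0.01647621,  0.60845894,  0.7934143 ,  0.94826924],
       [ 0.        ,  0.        ,  0.        ,  1.        ]])}
driver_mid [([247.0, 255.0], 0.78), ([219.0, 255.0], 0.57)]
axle_foot [([127.0, 450.0], 0.83), ([247.0, 410.0], 0.75), ([159.0, 370.0], 0.61)]Traceback (most recent call last):
  File "<stdin>", line 6, in <module>
ValueError: it knows: axle_foot, driver_mid, narrow_tube_mid
```

```bash

python3 - <<'E'
from h import *
for c in ['scene','side','wrist']:
    s,_=snap(c,c+'1'); m=optics.camera_model(c); print(c,m if c!='scene' else '')
    for q,z in [('driver_mid',.035),('axle_foot',.066),('narrow_tube_mid',.035)]:
        for d in optics.place_of(c,q): print(q,np.round(d['at']).tolist(),round(d['conf'],2),np.round(onz(c,d['at'],z,s),3))
E
```

```text
scene 
driver_mid [246.0, 255.0] 0.87 [ 0.543 -0.116  0.035]
driver_mid [219.0, 253.0] 0.67 [ 0.467 -0.114  0.035]
axle_foot [248.0, 410.0] 0.94 [0.624 0.227 0.066]
axle_foot [158.0, 370.0] 0.92 [0.349 0.199 0.066]
axle_foot [125.0, 450.0] 0.66 [0.267 0.438 0.066]
narrow_tube_mid [248.0, 160.0] 0.68 [ 0.511 -0.333  0.035]
narrow_tube_mid [247.0, 406.0] 0.55 [0.603 0.229 0.035]
side {'camera_matrix': array([[374.73909005,   0.        , 319.24692002],
       [  0.        , 374.73909005, 193.77556557],
       [  0.        ,   0.        ,   1.        ]]), 'world_from_camera': array([[ 0.95969374,  0.1136685 , -0.2570358 ,  0.14752933],
       [-0.28023116,  0.45668915, -0.84433733, -0.91165952],
       [ 0.0214109 ,  0.88233468,  0.47013517,  0.62522676],
       [ 0.        ,  0.        ,  0.        ,  1.        ]])}
driver_mid [231.0, 366.0] 0.93 [ 0.534 -0.101  0.035]
driver_mid [236.0, 344.0] 0.62 [ 0.466 -0.107  0.035]
axle_foot [156.0, 246.0] 0.77 [0.267 0.458 0.066]
axle_foot [171.0, 355.0] 0.76 [0.627 0.232 0.066]
axle_foot [185.0, 279.0] 0.57 [0.341 0.183 0.066]
narrow_tube_mid [286.0, 394.0] 0.81 [ 0.511 -0.326  0.035]
wrist {'camera_matrix': array([[320.29233267,   0.        , 324.6718945 ],
       [  0.        , 320.29233267, 197.79355767],
       [  0.        ,   0.        ,   1.        ]]), 'mount': array([[-3.32486099e-05,  3.06243996e-01, -9.51953052e-01,
        -1.43501986e-01],
       [ 9.99999558e-01,  9.04453056e-04,  2.56036495e-04,
        -7.28442406e-04],
       [ 9.39406487e-04, -9.51952623e-01, -3.06243891e-01,
        -7.82916967e-02],
       [ 0.00000000e+00,  0.00000000e+00,  0.00000000e+00,
         1.00000000e+00]])}
axle_foot [225.0, 159.0] 0.95 [0.261 0.431 0.066]
axle_foot [363.0, 37.0] 0.77 [0.348 0.194 0.066]
```

View pics/scene1.png

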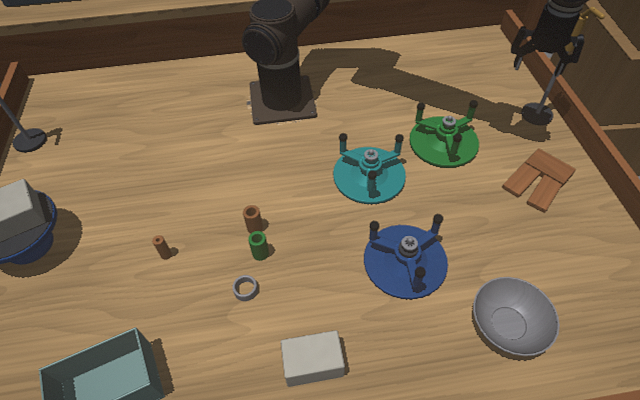

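View pics/side1.png

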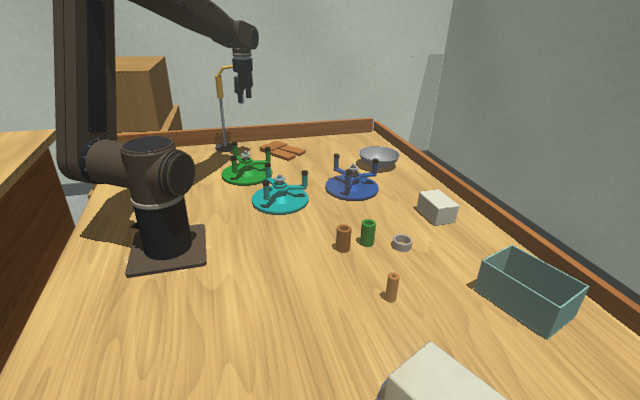

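View pics/wrist1.png

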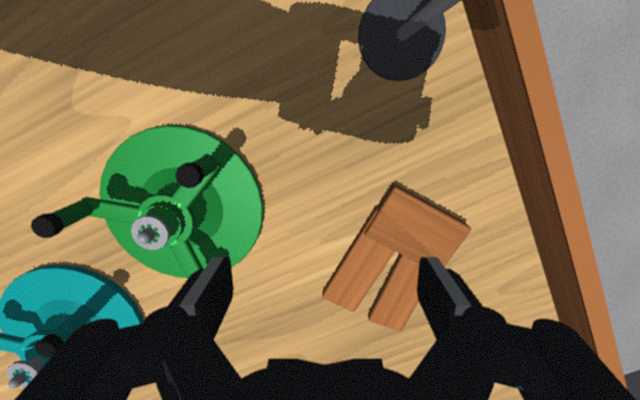

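The meant parts are the brown tube at about (0.467, -0.11), next to the green look-alike at (0.54, -0.11), and the blue turntable at about (0.625, 0.23). The thin tube is at (0.51, -0.33), well away. Next I work out the tool axes for the approach.

```bash
cat >> h.py <<'E'
def plan(target,yaw=None):
    "tool shift in cm to target; print axes"
    s=sensors.get_state(); M=R.from_quat(s['tcp_rot']).as_matrix()
    print('t',s['time'],'pos',np.round(s['eef_pos'],4)); print('axes x,y,z (cols)\n',np.round(M,3))
    print('shift cm',np.round(100*M.T@(np.array(target)-s['eef_pos']),2))
E
python3 - <<'E'
from h import *
plan([0.52,0.30,0.25]); plan([.47,-.11,.2])
E
```

```text
t 0.75 pos [0.2904 0.6093 0.2314]
axes x,y,z (cols)
 [[ 0.     0.43   0.903]
 [ 0.     0.903 -0.43 ]
 [-1.     0.     0.   ]]
shift cm [ -1.87 -18.05  34.04]
t 0.75 pos [0.2904 0.6093 0.2314]
axes x,y,z (cols)
 [[ 0.     0.43   0.903]
 [ 0.     0.903 -0.43 ]
 [-1.     0.     0.   ]]
shift cm [  3.13 -57.21  47.16]
```

>>> arm_command(
  increments=[
    [[-0.25,-2.25,4.25,0],[-0.25,-2.25,4.25,0],[-0.25,-2.25,4.25,0],[-0.25,-2.25,4.25,0],[-0.25,-2.25,4.25,0],[-0.25,-2.25,4.25,0],[-0.25,-2.25,4.25,0],[-0.25,-2.25,4.25,0],[0,0,0,-0.15],[0,0,0,-0.15],[0,0,0,-0.146],[0,0,0,0]],
  ],
)

```text
time: 2.25
eef_pos: [0.5199, 0.3005, 0.2514]
tcp_rot: [0.0, 0.707, -0.0, 0.707]
contact_force: [-0.6, -0.2, 0.1]
opening: 1.001
```

```bash
python3 - <<'E'
from h import *
plan([0.467,-0.11,0.2])
s,_=snap('wrist','w2')
for q,z in [('driver_mid',.035),('axle_foot',.066)]:
  for d in optics.place_of('wrist',q): print(q,np.round(d['at'],1).tolist(),round(d['conf'],2),np.round(onz('wrist',d['at'],z,s),4))
E
```

```text
t 2.25 pos [0.5199 0.3005 0.2514]
axes x,y,z (cols)
 [[ 0.     0.001  1.   ]
 [ 0.     1.    -0.001]
 [-1.     0.     0.   ]]
shift cm [  5.14 -41.05  -5.27]
axle_foot [257.1, 260.5] 0.94 [0.6185 0.2259 0.066 ]
```

View pics/w2.png

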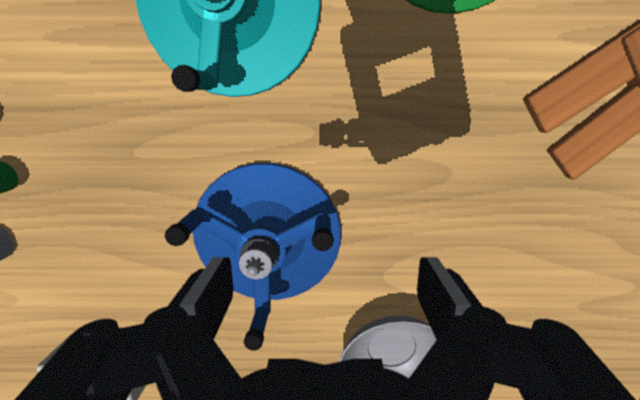

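The wrist view shows the blue turntable around row 257, column 260, which puts the axle near (0.62, 0.226). Now moving to hover over the brown tube.

>>> arm_command(
  increments=[
    [[0.6,-4.5,-0.6,0],[0.6,-4.5,-0.6,0],[0.6,-4.5,-0.6,0],[0.6,-4.5,-0.6,0],[0.6,-4.5,-0.6,0],[0.6,-4.5,-0.6,0],[0.6,-4.5,-0.6,0],[0.6,-4.5,-0.6,0],[0.3,-4.5,-0.5,0],[0,0,0,0],[0,0,0,0]],
  ],
)

```text
time: 3.78
eef_pos: [0.4674, -0.1042, 0.2004]
tcp_rot: [0.0, 0.707, 0.0, 0.707]
contact_force: [0.7, 0.8, 0.2]
opening: 0.998
```

```bash
python3 - <<'E'
from h import *
plan([0.467,-0.11,0.2])
s,_=snap('wrist','w3')
for q,z in [('driver_mid',.035)]:
  for d in optics.place_of('wrist',q): print(q,np.round(d['at'],1).tolist(),round(d['conf'],2),np.round(onz('wrist',d['at'],z,s),4))
E
```

```text
t 3.775 pos [ 0.4674 -0.1042  0.2004]
axes x,y,z (cols)
 [[ 0. -0.  1.]
 [ 0.  1.  0.]
 [-1.  0.  0.]]
shift cm [ 0.04 -0.58 -0.04]
driver_mid [172.3, 316.6] 0.94 [ 0.4617 -0.1129  0.035 ]
driver_mid [243.6, 322.0] 0.83 [ 0.5393 -0.1078  0.035 ]
```

View pics/w3.png

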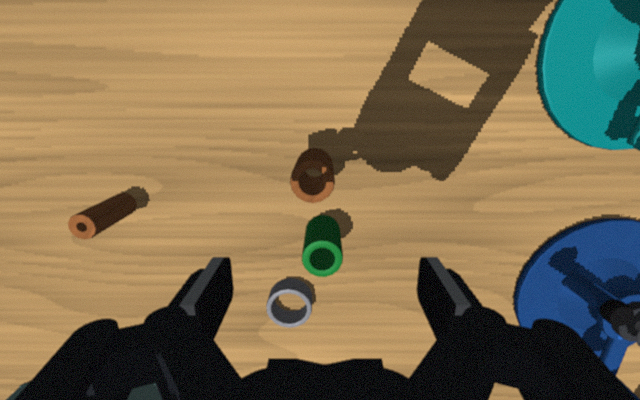

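```bash
python3 - <<'E'
from h import *
s=sensors.get_state()
print(onz('wrist',(181,313),.07,s))
for c in ['scene','side']:
  snap(c,c+'3')
  for q,z in [('driver_mid',.035),('axle_foot',.066)]:
    for d in optics.place_of(c,q): print(c,q,np.round(d['at'],1).tolist(),round(d['conf'],2),np.round(onz(c,d['at'],z),4))
im=cv2.imread('pics/w3.png')[130:280,240:400]; cv2.imwrite('pics/w3c.png',cv2.resize(im,None,fx=4,fy=4,interpolation=cv2.INTER_CUBIC))
E
```

```text
[ 0.46148469 -0.11459622  0.07      ]
scene driver_mid [245.5, 256.6] 0.55 [ 0.5417 -0.1112  0.035 ]
scene axle_foot [159.3, 371.6] 0.92 [0.3526 0.2012 0.066 ]
scene axle_foot [124.0, 449.8] 0.83 [0.263  0.4392 0.066 ]
scene axle_foot [245.2, 407.4] 0.58 [0.6167 0.2234 0.066 ]
side driver_mid [230.0, 364.9] 0.95 [ 0.5351 -0.0938  0.035 ]
side driver_mid [237.6, 344.1] 0.76 [ 0.4648 -0.1146  0.035 ]
side axle_foot [157.2, 244.3] 0.96 [0.2573 0.4493 0.066 ]
side axle_foot [169.7, 355.7] 0.83 [0.6338 0.239  0.066 ]
```

View pics/w3c.png

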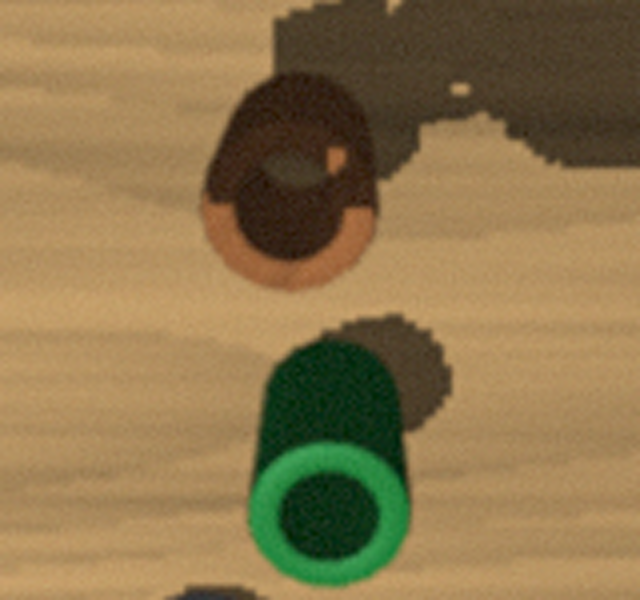

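The brown tube's top rim is centred near row 184, column 312.5 in the full frame, so the tube is at about (0.463, -0.114). The green tube is 75 mm further out. Going down to grasp.

>>> arm_command(
  increments=[
    [[0,-1.0,-0.45,0],[3,0,0,0],[3,0,0,0],[3,0,0,0],[2.5,0,0,0],[2,0,0,0],[1.6,0,0,0],[1.5,0,0,0],[0,0,0,0],[0,0,0,0]],
  ],
)

```text
time: 5.42
eef_pos: [0.4634, -0.1148, 0.0348]
tcp_rot: [-0.001, 0.707, 0.0, 0.707]
contact_force: [0.8, -0.6, 0.2]
opening: 0.998
```

```bash
python3 - <<'E'
from h import *
print(sensors.get_state()['contact_force'])
s,_=snap('wrist','w4')
E
```

```text
[ 0.75228537 -0.60953937  0.24649757]
```

View pics/w4.png

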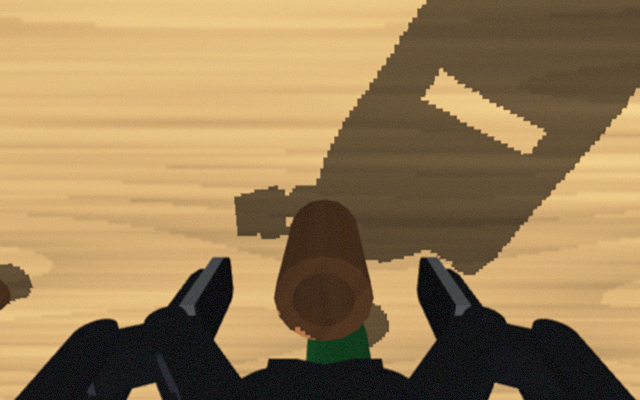

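The tube sits midway between the jaws, with its rim centred at row 297, column 324. Closing.

>>> arm_command(
  increments=[
    [[0,0,0,0],[0,0,0,0],[0,0,0,0],[0,0,0,0],[0,0,0,0],[0,0,0,0],[0,0,0,0],[0,0,0,0]],
  ],
  grip=3.0,
  grip_force=70,
)

```text
time: 6.48
eef_pos: [0.4634, -0.1147, 0.035]
tcp_rot: [-0.001, 0.707, 0.0, 0.707]
contact_force: [-1.2, -0.2, 5.2]
opening: 0.457
```

```bash
python3 - <<'E'
from h import *
s,_=snap('wrist','w5'); print(onz('wrist',(297,324),.07,s)-s['eef_pos'])
E
```

```text
[-0.00255721 -0.0010794   0.03499862]
```

View pics/w5.png

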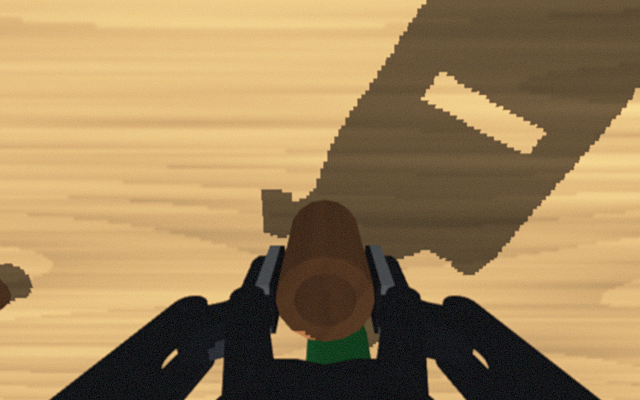

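The tube is held (opening about 39 mm), and its axis is about 2 mm toward -x from the TCP. Lifting and moving beside the turntable for a clear view of the axle.

>>> arm_command(
  increments=[
    [[-2,0,0,0],[-3,0,0,0],[-3.5,0,0,0],[-3.5,0,0,0],[-3.5,0,0,0],[-1.5,0,0,0],[0,3.2,2.2,0],[0,3.2,2.2,0],[0,3.2,2.2,0],[0,3.2,2.2,0],[0,3.2,2.2,0],[0,3.2,2.2,0],[0,3.2,2.4,0],[0,0,0,0],[0,0,0,0],[0,0,0,0]],
  ],
)

```text
time: 8.52
eef_pos: [0.6179, 0.1088, 0.2036]
tcp_rot: [-0.0, 0.708, -0.0, 0.707]
contact_force: [-0.4, 0.1, -1.0]
opening: 0.453
```

```bash
python3 - <<'E'
from h import *
plan([0.622,0.227,0.2])
s,_=snap('wrist','w6')
for q,z in [('axle_foot',.066)]:
  for d in optics.place_of('wrist',q): print(q,np.round(d['at'],1).tolist(),round(d['conf'],2),np.round(onz('wrist',d['at'],z,s),4))
E
```

```text
t 8.525 pos [0.6179 0.1088 0.2036]
axes x,y,z (cols)
 [[-0.001 -0.     1.   ]
 [-0.     1.     0.   ]
 [-1.    -0.    -0.001]]
shift cm [ 0.36 11.82  0.41]
axle_foot [184.3, 456.2] 0.93 [0.6167 0.2276 0.066 ]
```

View pics/w6.png

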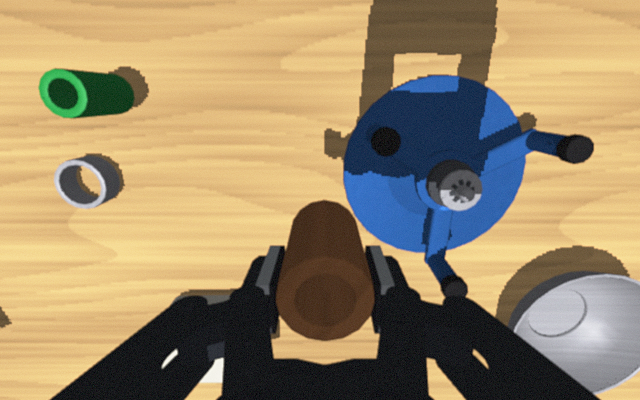

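```bash
python3 - <<'E'
from h import *
s=sensors.get_state()
im=cv2.imread('pics/w6.png')
for z,c in [(.066,(0,0,255)),(.085,(0,255,0)),(.102,(0,255,255))]:
    print(z, np.round(proj('wrist',[.6167,.2276,z],s),1))
for off in (-.003,-.002,0): 
  for dz in (.035,-.035): print(off,dz,np.round(proj('wrist',s['eef_pos']+np.array([off,0,dz]),s),1))
cr=cv2.resize(im[140:240,400:520],None,fx=6,fy=6,interpolation=cv2.INTER_CUBIC); cv2.imwrite('pics/w6c.png',cr)
E
```

```text
0.066 [183.6 456. ]
0.085 [189.5 464.6]
0.102 [195.4 473.4]
-0.003 0.035 [296.  326.7]
-0.003 -0.035 [226.5 326. ]
-0.002 0.035 [298.1 326.7]
-0.002 -0.035 [228.1 326. ]
0 0.035 [302.4 326.7]
0 -0.035 [231.1 326. ]
```

View pics/w6c.png

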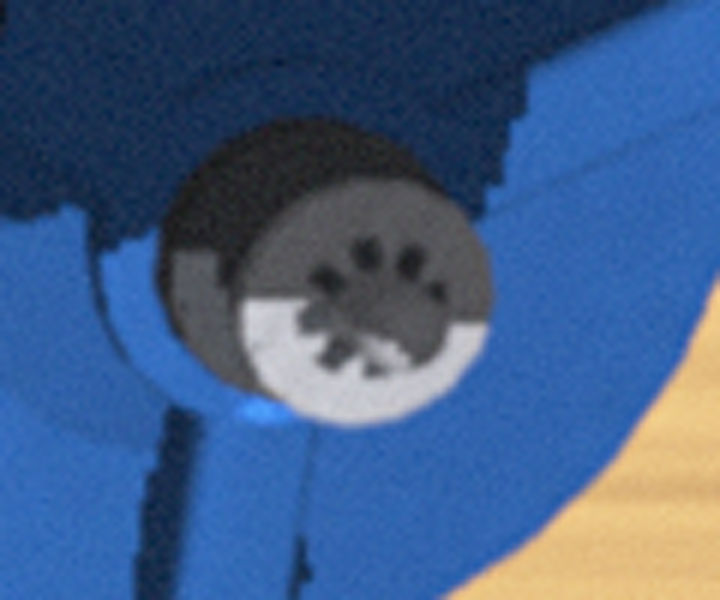

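```bash
python3 - <<'E'
from h import *
s=sensors.get_state()
for z in (.083,.087): print(onz('wrist',(190.3,461),z,s))
print(onz('wrist',(194,467.5),.1015,s))
for c in ['scene','side']:
  snap(c,c+'6')
  for d in optics.place_of(c,'axle_foot'): print(c,np.round(d['at'],1).tolist(),round(d['conf'],2),np.round(onz(c,d['at'],.066),4))
  im=cv2.imread(f'pics/{c}6.png'); r,cc=proj(c,[.618,.226,.1]); r=int(r);cc=int(cc)
  cv2.imwrite(f'pics/{c}6c.png',cv2.resize(im[r-50:r+50,cc-60:cc+60],None,fx=6,fy=6,interpolation=cv2.INTER_CUBIC)); print(r,cc)
E
```

```text
[0.61802182 0.22548076 0.083     ]
[0.616837   0.22370661 0.087     ]
[0.6156507  0.22290647 0.1015    ]
scene [249.1, 409.1] 0.96 [0.6271 0.2244 0.066 ]
scene [127.0, 450.2] 0.68 [0.2743 0.4365 0.066 ]
237 410
side [182.8, 279.7] 0.85 [0.3468 0.1995 0.066 ]
side [157.9, 244.0] 0.8 [0.2554 0.4426 0.066 ]
side [170.8, 352.2] 0.66 [0.618 0.233 0.066]
162 353
```

View pics/scene6c.png

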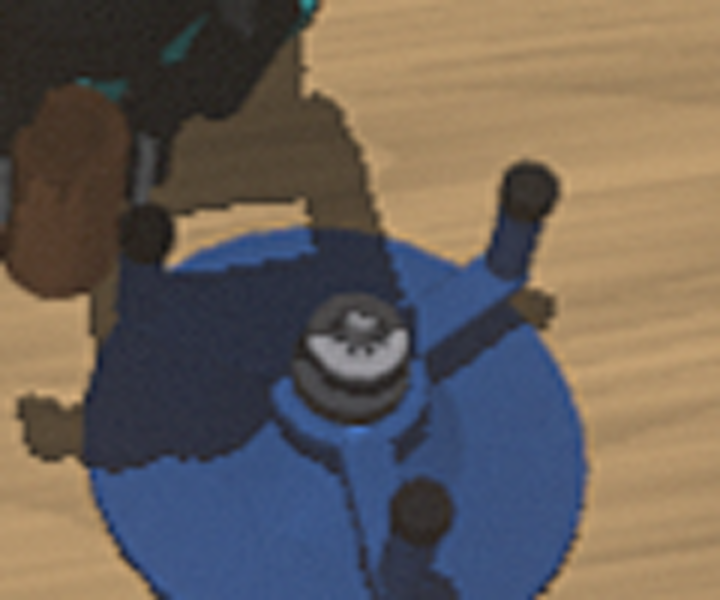

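View pics/side6c.png

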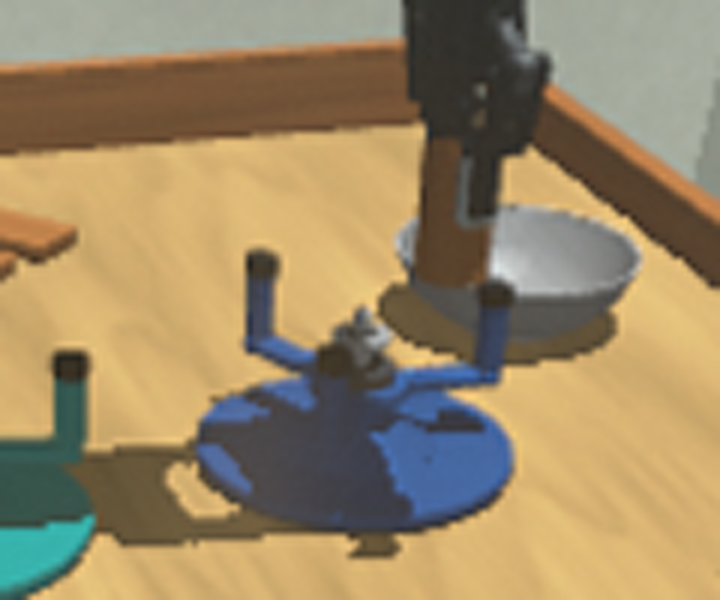

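```bash
python3 - <<'E'
from h import *
s=sensors.get_state()
print('scene nut',onz('scene',(243.3,409.7),.085),'side nut',onz('side',(168.7,353.3),.085))
P=[]
for c,r0,c0,L in [('scene',187,350,[(235,147),(185,528),(505,420)]),('side',112,293,[(263,262),(290,497),(358,337)])]:
    p=np.array([onz(c,(r0+a/6,c0+b/6),.108) for a,b in L]); m=p.mean(0); print(c,'legs mean',m,np.round(np.linalg.norm(p-m,axis=1),4))
p=np.array([onz('wrist',q,.109,s) for q in [(142,386),(149,575),(287,455)]]); print(p,p.mean(0),np.linalg.norm(p-p.mean(0),axis=1))
print('tri nut',tri([ray('scene',(243.3,409.7)),ray('side',(168.7,353.3)),ray('wrist',(190.3,461),s)]))
E
```

```text
scene nut [0.62368576 0.22414534 0.085     ] side nut [0.61210199 0.20990349 0.085     ]
scene legs mean [0.62331245 0.22339201 0.108     ] [0.0813 0.0831 0.0813]
side legs mean [0.61366119 0.21254507 0.108     ] [0.0812 0.083  0.082 ]
[[0.57337175 0.15397838 0.109     ]
 [0.57863275 0.29556442 0.109     ]
 [0.69765723 0.22067026 0.109     ]] [0.61655391 0.22340435 0.109     ] [0.0817598  0.08151742 0.08114939]
tri nut [0.61948899 0.22732609 0.07722748]
```

Estimates agree on an axle near (0.618, 0.224) to within about 5 mm. The 24 mm bore leaves ±6 mm over the axle. I'll move above it, then check the relative alignment in the fixed cameras.

>>> arm_command(
  increments=[
    [[0,3,0.1,0],[0,3,0.1,0],[0,3,0.05,0],[0,2.5,0,0],[1.5,0,0,0],[1.5,0,0,0],[1.3,0,0,0],[0,0,0,0],[0,0,0,0],[0,0,0,0]],
  ],
)

```text
time: 10.07
eef_pos: [0.6215, 0.2245, 0.1623]
tcp_rot: [-0.0, 0.707, 0.0, 0.708]
contact_force: [0.5, -0.6, -0.6]
opening: 0.455
```

```bash
python3 - <<'E'
from h import *
s=sensors.get_state(); print(s['eef_pos'])
snap('wrist','w7')
for c in ['scene','side']:
  snap(c,c+'7'); im=cv2.imread(f'pics/{c}7.png'); r,cc=proj(c,[.618,.226,.1]); r=int(r);cc=int(cc)
  cv2.imwrite(f'pics/{c}7c.png',cv2.resize(im[r-60:r+40,cc-60:cc+60],None,fx=6,fy=6,interpolation=cv2.INTER_CUBIC)); print(r,cc)
  t=s['eef_pos']+[-.002,0,0]
  for dz in (-.035,.035,): print(c,np.round(proj(c,t+[0,0,dz]),1))
E
```

```text
[0.62154261 0.22454459 0.16229262]
237 410
scene [231.1 412. ]
scene [211.9 416.7]
162 353
side [155.8 354.6]
side [136.8 355.9]
```

View pics/scene7c.png

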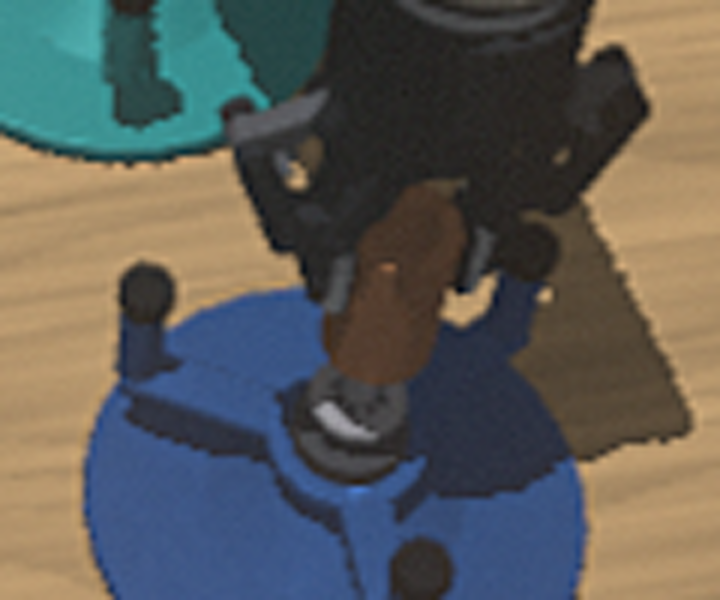

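View pics/side7c.png

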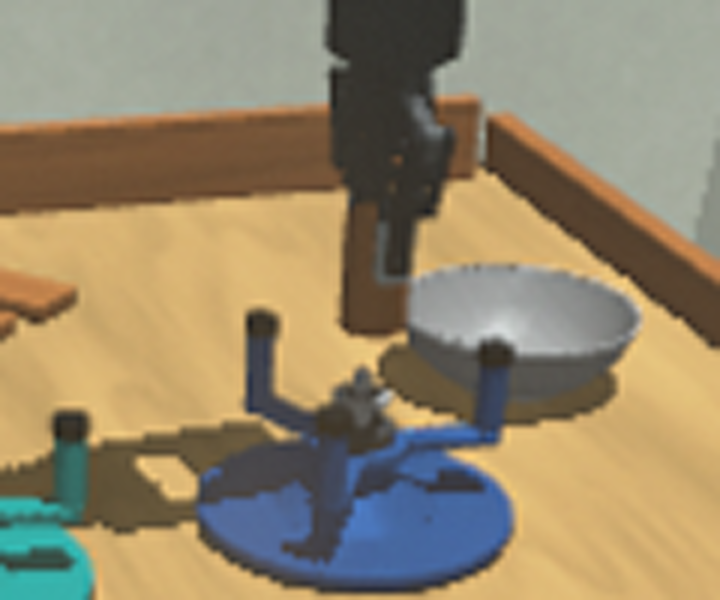

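View pics/w7.png

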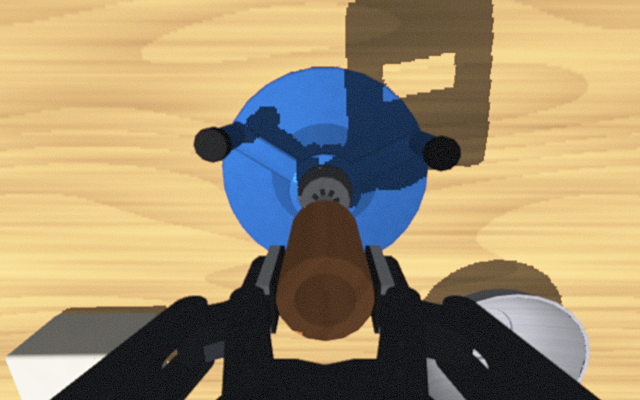

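```bash
python3 - <<'E'
from h import *
s=sensors.get_state()
print(onz('scene',(233.2,413),s['eef_pos'][2]-.035), onz('scene',(243.3,409.7),.085))
for x in (.615,.6175,.62): print(x,[np.round(proj('wrist',[x+d,.2245,.085],s),1).tolist() for d in (-.018,0,.018)])
im=cv2.imread('pics/w7.png');cv2.imwrite('pics/w7c.png',cv2.resize(im[140:240,265:385],None,fx=6,fy=6,interpolation=cv2.INTER_CUBIC))
E
```

```text
[0.62485704 0.22531089 0.12703055] [0.62368576 0.22414534 0.085     ]
0.615 [[175.3, 325.5], [199.5, 325.5], [222.5, 325.5]]
0.6175 [[178.7, 325.5], [202.8, 325.5], [225.7, 325.4]]
0.62 [[182.1, 325.5], [206.0, 325.5], [228.8, 325.4]]
```

View pics/w7c.png

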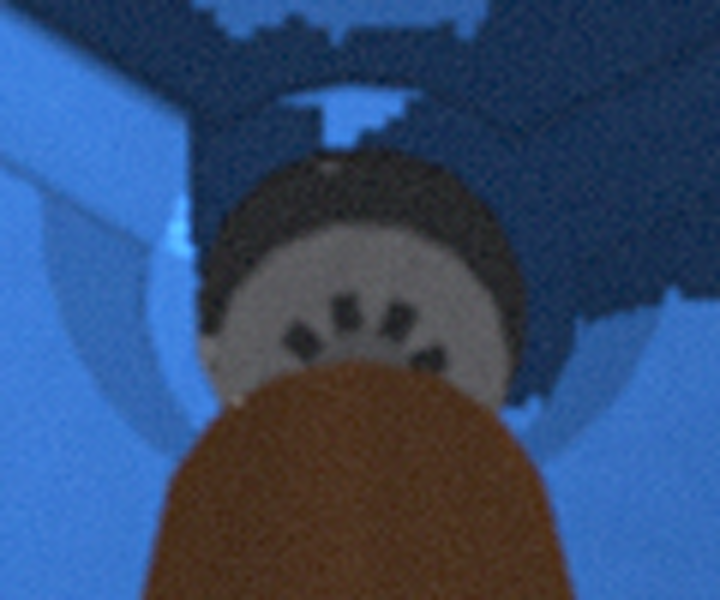

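Wrist and side views both put the tube about 3–4 mm too far in +x, and the scene view says about 1 mm. y is aligned. Correcting by 3 mm, then lowering over the axle.

>>> arm_command(
  increments=[
    [[0,0,-0.3,0],[0,0,0,0],[0.8,0,0,0],[0.8,0,0,0],[0.8,0,0,0],[0.6,0,0,0],[0.4,0,0,0],[0,0,0,0],[0,0,0,0]],
  ],
)

```text
time: 11.35
eef_pos: [0.6182, 0.2247, 0.1277]
tcp_rot: [-0.0, 0.707, 0.0, 0.707]
contact_force: [0.6, -0.1, -0.6]
opening: 0.453
```

```bash
python3 - <<'E'
from h import *
s=sensors.get_state(); print(s['eef_pos'],s['contact_force'],s['wrist_torque'])
for c in ['scene','side']:
  snap(c,c+'8'); im=cv2.imread(f'pics/{c}8.png'); r,cc=proj(c,[.618,.226,.1]); r=int(r);cc=int(cc)
  a=cv2.resize(im[r-60:r+40,cc-60:cc+60],None,fx=6,fy=6,interpolation=cv2.INTER_CUBIC); cv2.imwrite(f'pics/{c}8c.png',a)
E
```

```text
[0.618216   0.22471223 0.12769136] [ 0.57707179 -0.10468437 -0.6122423 ] [-0.00704758 -0.01364239  0.04382236]
```

View pics/scene8c.png

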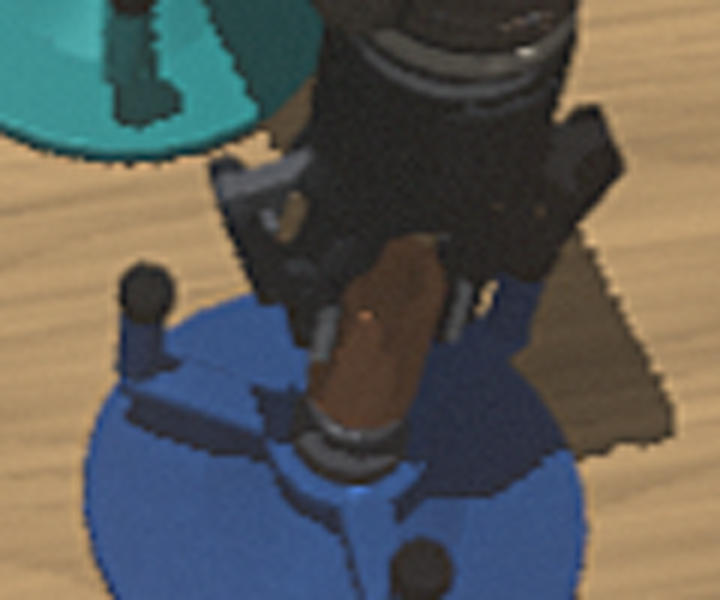

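View pics/side8c.png

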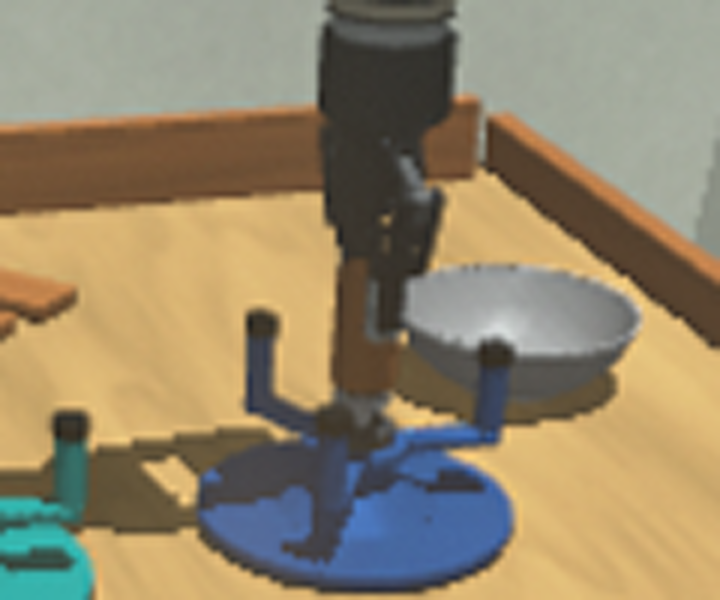

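Both views show the tube centred over the axle just above the nut, with no contact force. Pressing slowly.

>>> arm_command(
  increments=[
    [[0.2,0,0,0],[0.2,0,0,0],[0.2,0,0,0],[0.2,0,0,0],[0.2,0,0,0],[0.2,0,0,0],[0,0,0,0]],
  ],
)

```text
time: 12.32
eef_pos: [0.6183, 0.2247, 0.1184]
tcp_rot: [-0.001, 0.707, 0.0, 0.707]
contact_force: [-4.2, -1.0, 10.2]
opening: 0.454
```

>>> arm_command(
  increments=[
    [[0.2,0,0,0],[0.2,0,0,0],[0.2,0,0,0],[0.2,0,0,0],[0.2,0,0,0],[0,0,0,0]],
  ],
)

```text
time: 13.08
eef_pos: [0.6183, 0.2247, 0.1085]
tcp_rot: [-0.001, 0.707, 0.0, 0.707]
contact_force: [-5.6, -1.6, 10.9]
opening: 0.451
```

>>> arm_command(
  increments=[
    [[0.1,0,0,0],[0.1,0,0,0],[0.1,0,0,0],[0.1,0,0,0],[0,0,0,0]],
  ],
)

```text
time: 13.7
eef_pos: [0.6185, 0.2247, 0.106]
tcp_rot: [-0.001, 0.707, 0.0, 0.707]
contact_force: [-7.0, -1.4, 15.2]
opening: 0.453
```

>>> arm_command(
  increments=[
    [[0.2,0,0,0],[0.2,0,0,0],[0,0,0,0],[0,0,0,0]],
  ],
)

```text
time: 14.2
eef_pos: [0.6189, 0.2248, 0.1057]
tcp_rot: [-0.001, 0.707, 0.0, 0.707]
contact_force: [-12.4, -4.3, 27.3]
opening: 0.459
```

```bash
python3 - <<'E'
from h import *
s=sensors.get_state(); print(s['eef_pos'],s['contact_force'],s['wrist_torque'])
for c in ['scene','side','wrist']:
  snap(c,c+'9'); im=cv2.imread(f'pics/{c}9.png')
  if c=='wrist': continue
  r,cc=proj(c,[.618,.226,.1]); r=int(r);cc=int(cc)
  a=cv2.resize(im[r-60:r+40,cc-60:cc+60],None,fx=6,fy=6,interpolation=cv2.INTER_CUBIC); cv2.imwrite(f'pics/{c}9c.png',a)
E
```

```text
[0.61892402 0.2247506  0.10573402] [-12.37077771  -4.31599008  27.30524366] [-7.51773376e-01  2.51923175e+00 -1.25048235e-03]
```

View pics/scene9c.png

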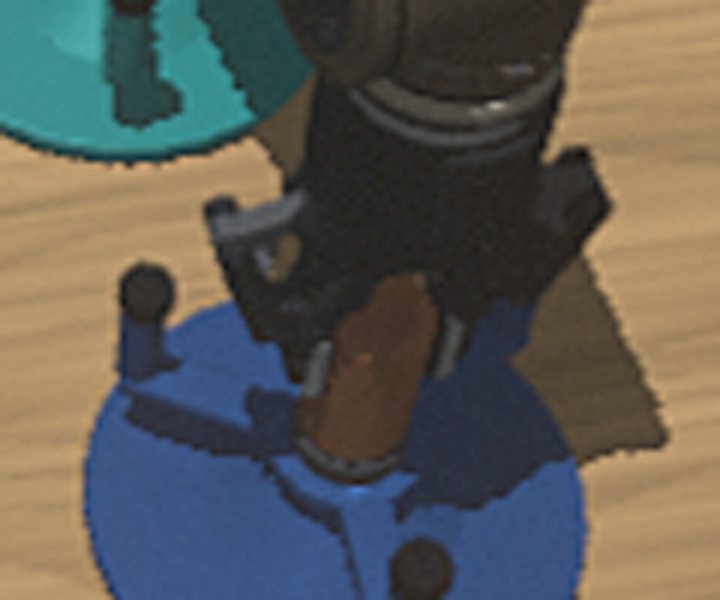

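View pics/wrist9.png

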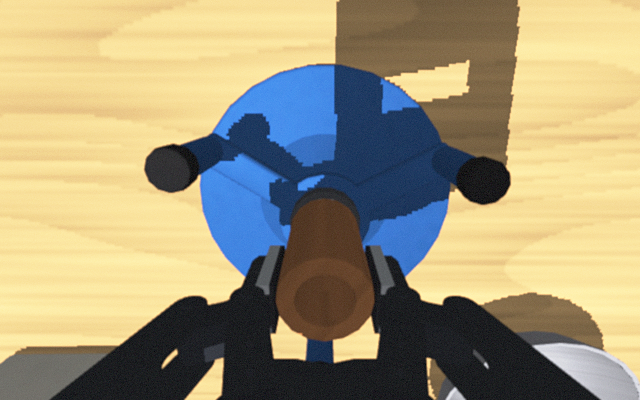

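The nut bottomed: TCP stopped at z=0.1057, matching the expected 0.106, and force climbed to 27 N without motion. The scene view shows the nut flush on the boss. Lifting off and moving aside.

>>> arm_command(
  increments=[
    [[-0.5,0,0,0],[-1,0,0,0],[-1.5,0,0,0],[-2,0,0,0],[-2.5,0,0,0],[-2.5,0,0,0],[0,-3,0,0],[0,-4,0,0],[0,-4,0,0],[0,0,0,0],[0,0,0,0],[0,0,0,0]],
  ],
)

```text
time: 15.85
eef_pos: [0.6181, 0.1157, 0.1976]
tcp_rot: [-0.001, 0.707, 0.001, 0.707]
contact_force: [-0.5, 0.3, -1.7]
opening: 0.452
```

```bash
python3 - <<'E'
from h import *
plan([.463,-.115,.2])
s,_=snap('wrist','w10'); im=cv2.imread('pics/w10.png')
for c in ['scene']:
  snap(c,c+'10'); im=cv2.imread(f'pics/{c}10.png'); r,cc=proj(c,[.618,.226,.1]); r=int(r);cc=int(cc)
  a=cv2.resize(im[r-60:r+40,cc-60:cc+60],None,fx=6,fy=6,interpolation=cv2.INTER_CUBIC); cv2.imwrite(f'pics/{c}10c.png',a)
E
```

```text
t 15.85 pos [0.6181 0.1157 0.1976]
axes x,y,z (cols)
 [[ 0.    -0.002  1.   ]
 [ 0.     1.     0.002]
 [-1.     0.     0.   ]]
shift cm [ -0.25 -23.04 -15.57]
```

View pics/w10.png

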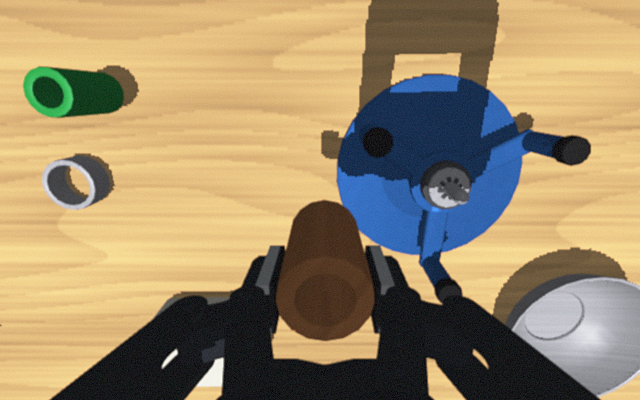

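View pics/scene10c.png

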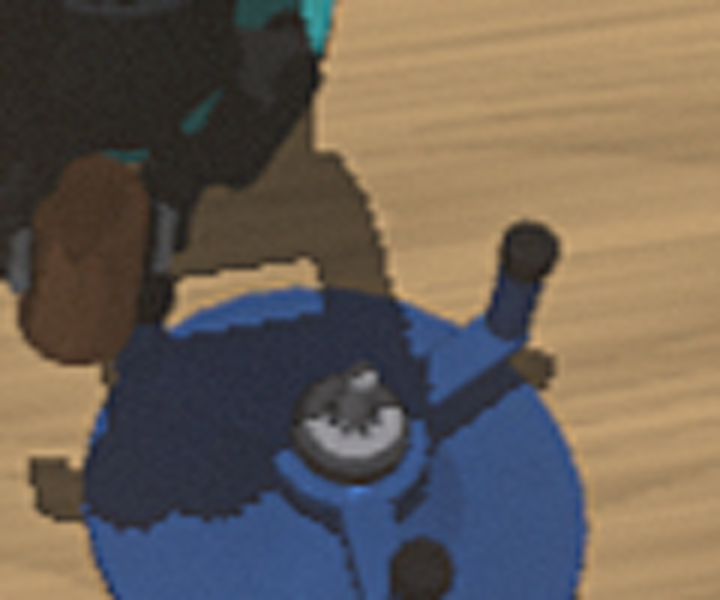

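The nut now sits flush on the boss and stayed there. I'll set the tube down on open bench at about (0.47, -0.02), 0.28 m from the axle.

>>> arm_command(
  increments=[
    [[0,-2.7,-3,0],[0,-2.7,-3,0],[0,-2.7,-3,0],[0,-2.7,-3,0],[0,-2.7,-3,0],[0,0,0,0],[3,0,0,0],[3,0,0,0],[3,0,0,0],[2.5,0,0,0],[2,0,0,0],[1.2,0,0,0],[0.7,0,0,0],[0.3,0,0,0],[0,0,0,0],[0,0,0,0]],
  ],
)

```text
time: 17.95
eef_pos: [0.4688, -0.0207, 0.041]
tcp_rot: [-0.001, 0.707, 0.0, 0.708]
contact_force: [-0.0, 0.4, 0.5]
opening: 0.454
```

>>> arm_command(
  increments=[
    [[0.2,0,0,0],[0.1,0,0,0],[0.1,0,0,0],[0.1,0,0,0],[0,0,0,0]],
  ],
)

```text
time: 18.58
eef_pos: [0.4682, -0.0205, 0.0352]
tcp_rot: [-0.0, 0.707, 0.0, 0.707]
contact_force: [0.7, -0.6, -0.1]
opening: 0.452
```

>>> arm_command(
  increments=[
    [[0.1,0,0,0],[0.1,0,0,0],[0,0,0,0]],
  ],
)

```text
time: 18.95
eef_pos: [0.4686, -0.0206, 0.035]
tcp_rot: [-0.001, 0.707, 0.001, 0.707]
contact_force: [-4.0, 0.7, 11.7]
opening: 0.454
```

Tube is on the bench (12 N upward). I'll ease off 1 mm and release.

>>> arm_command(
  increments=[
    [[-0.1,0,0,0],[0,0,0,0],[0,0,0,0],[0,0,0,0],[0,0,0,0],[0,0,0,0],[0,0,0,0],[0,0,0,0]],
  ],
  grip=8.5,
)

```text
time: 19.95
eef_pos: [0.4683, -0.0205, 0.0343]
tcp_rot: [-0.0, 0.707, 0.0, 0.707]
contact_force: [0.9, -0.1, -0.3]
opening: 0.993
```

```bash
python3 - <<'E'
from h import *
snap('wrist','w11')
E
```

```text
(no output)
```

View pics/w11.png

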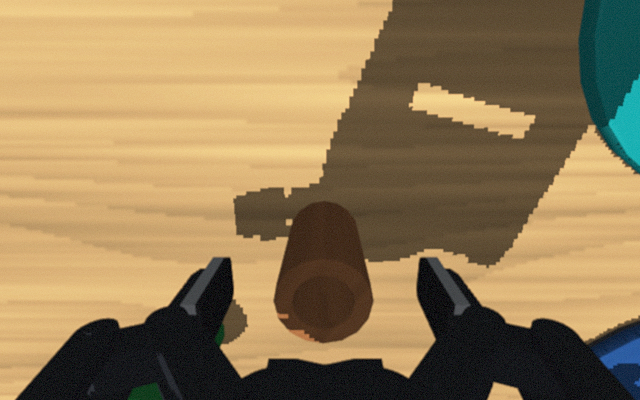

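The tube stands free between the open jaws. Retreating straight up.

>>> arm_command(
  increments=[
    [[-1.5,0,0,0],[-2.5,0,0,0],[-3,0,0,0],[-3,0,0,0],[-3,0,0,0],[-3,0,0,0],[0,0,0,0],[0,0,0,0],[0,0,0,0]],
  ],
)

```text
time: 21.12
eef_pos: [0.4673, -0.0203, 0.1928]
tcp_rot: [-0.0, 0.708, 0.001, 0.706]
contact_force: [-0.1, 0.5, 0.2]
opening: 0.997
```

```bash
python3 - <<'E'
from h import *
s=sensors.get_state(); print(s['eef_pos'],s['contact_force'])
for c in ['scene','side','wrist']:
  s,_=snap(c,c+'12')
  for q,z in [('driver_mid',.035),('narrow_tube_mid',.035)]:
    for d in optics.place_of(c,q): print(c,q,np.round(d['at']).tolist(),round(d['conf'],2),np.round(onz(c,d['at'],z,s),3))
E
```

```text
[ 0.46730626 -0.02028172  0.19282252] [-0.12562627  0.50847479  0.24173881]
scene driver_mid [246.0, 258.0] 0.72 [ 0.543 -0.108  0.035]
scene driver_mid [212.0, 292.0] 0.55 [ 0.46  -0.019  0.035]
scene narrow_tube_mid [245.0, 164.0] 0.75 [ 0.504 -0.325  0.035]
side driver_mid [220.0, 335.0] 0.85 [ 0.469 -0.023  0.035]
side driver_mid [233.0, 365.0] 0.83 [ 0.53  -0.109  0.035]
side narrow_tube_mid [285.0, 396.0] 0.85 [ 0.517 -0.324  0.035]
wrist driver_mid [247.0, 242.0] 0.92 [ 0.541 -0.107  0.035]
wrist narrow_tube_mid [214.0, 16.0] 0.78 [ 0.504 -0.332  0.035]
```

View pics/side12.png

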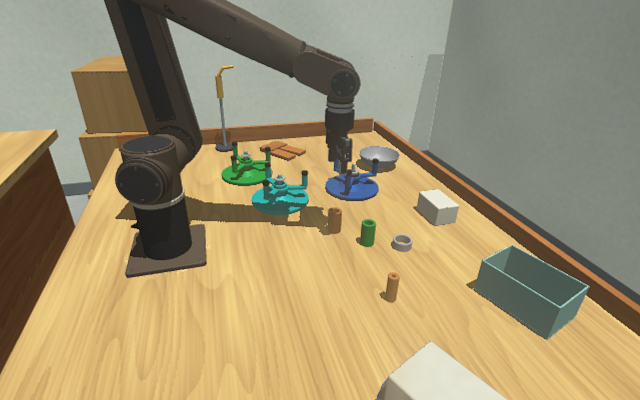

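View pics/scene12.png

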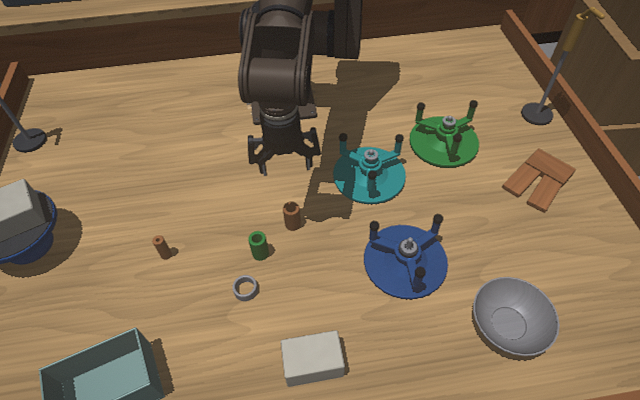

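View pics/wrist12.png

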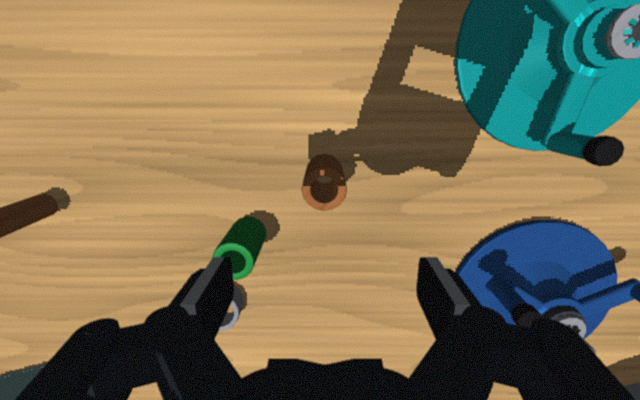

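The brown tube stands upright at (0.467, -0.02). Green and narrow tubes are where they were, and the gripper is clear. The bench contact at TCP z=0.035 also confirms the tube did not slip, so its end was at 0.0707 under pressure against 0.071 expected for a nut fully home. Handing in.

```bash
python3 -c "
from plant import ctrl; print(ctrl.sign_off())"
```

```text
the job is handed in; nothing more can be done
None
```

The nut is pressed home on the blue turntable, and the brown driver tube stands back on the bench. The job was handed in at about 21 s of the 50 s allowed; sign-off gave no verdict.

- **Nut:** While pressing, the tube stopped with its lower end at about 0.0707 m; fully home is 0.071 m. The force rose to 27 N with almost no further movement. Putting the tube back on the bench at the same height showed it had not slipped in the grip. Afterwards the pictures showed the nut flush on its seat.
- **Driver tube:** It stands upright at about (0.467, -0.02), roughly 0.28 m from the axle. The gripper is open and raised clear of it.
- **Narrow tube and look-alikes:** I never touched them. The narrow tube's readings before and after agree to within about 1 cm, which is camera noise.
- **Disagreements:** The cameras differed by up to about 10–15 mm on the axle position, with the side view furthest off. I aligned the tube to the nut within the same images instead. The sideways force reached about 12 N at full press, well inside the limit.
- **Missed detection:** In the last wrist picture the network reported only the green look-alike tube. The brown one is plainly visible there, and the scene and side cameras both found it.

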